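# Float the balance beam of a spring tester

## Task

A return spring is hooked up in the balance tester and its pull has to be logged. Work only the black hand slide: draw it out until the weighted beam lifts off its rest and floats level with the red pointer in the green field of the dial, and keep it floating there for 6 seconds, correcting the slide as the beam drifts, because it will not stay level by itself. Never let the beam swing over onto the far stop, do not touch the beam or its rod, leave the other things on the bench alone, and finish while still holding the slide, with the beam floating calmly in the green.

Things in the scene. Friction and masses are not known exactly. Their poses are not given: they have to be found in the camera images.
- tester: grey spring balance tester fixed to the bench, 235 x 590 x 335 mm (x, y, z). Origin: on the bench straight below the beam's pivot; x points away from the robot at yaw 0; the beam lies along y. A white dial (190 mm wide, centre 290 mm up) stands 36 mm on the -x side of the beam. The slide runs along y at x = -150 mm, parallel to the beam
- green (a point): middle of the dial's green field (28 mm wide, on both faces of the white dial), 300 mm above the bench, where the pointer stands when the beam is level
- pivot (a point): the beam's pivot, 130 mm above the bench, axis along the tester's x. Rubber-topped stop posts stand below the beam at tester y = -170 mm (the rest, where the beam lies at the start) and y = +170 mm (the far stop)
- slide (a joint): travel of the hand slide, m: 0 home, grows as it is drawn out along the tester's -y, end at 0.20. Starts at 0. Friction about 0.8 N, drag 6 N per m/s. Its spring pulls it back towards home with up to 5.5 N. The travel that balances the level beam differs from run to run, about 0.06 to 0.12 m; 10 mm beyond balance speeds the beam joint up by about 0.3 rad/s2
- spring_hook (a point): where the slide's bracket holds the yellow coil spring, 50 mm above the bench. The spring (nominally 30 N/m, relaxed at slide 0 with the beam on its rest) acts along tester y through the steel draw rod on the beam's red pull arm, 80 mm below the pivot, so drawing the slide out lifts the beam's heavy end
- beam (a joint): angle of the beam, rad: 0 level, pointer in the middle of the green; -0.22 down on the rest (start); +0.22 on the far stop. Grows as the slide is drawn out. Green field: -0.08 to 0.08. Inertia nominally 0.075 kg m2, hardly any friction. With the slide still, the beam does not settle: it is nearly neutral or topples away with a time constant of 1 s or slower
- bar: the beam: aluminium bar 400 x 26 x 14 mm with a dark steel weight (70 mm diameter) on each end, an upright red pointer, a brass bob (nominally 0.26 kg, 73 mm above the pivot) that makes it top-heavy, and a brass reference weight (nominally 0.1 kg, varies) on the -y end that pulls that end down. Origin at the pivot, y along the bar, z along the pointer. Not to be touched
- rod: steel draw rod, 8 mm diameter, 240 mm long, lying along tester y: pinned to the beam's red pull arm (80 mm below the pivot) and passing through the yellow coil spring on the slide. Origin on the rod, 110 mm from the pull arm. Part of the beam: not to be touched
- pointer_tip (a point): top end of the red pointer, 190 mm above the pivot
- handle: upright black round handle of the slide, 32 mm diameter, 60 mm tall, from 68 to 128 mm above the bench; moves with the slide. Origin at its foot, 54 mm above the bench, z up. The spring's bracket leaves the slide towards +x below the handle
- grip (a point): point on the handle's axis to grip, 98 mm above the bench, 30 mm below the handle's top; nothing else stands within 70 mm of it at that height
- pump: gear pump, aluminium block 70 x 80 x 75 mm with a steel shaft, standing loose; origin under the block. Leave alone
- valve: directional valve, dark block 60 x 90 x 45 mm with an upright lever with a black ball, 133 mm tall; origin underneath. Leave alone
- wrench: steel wrench, 190 mm long, lying on the bench; origin underneath. Leave alone
- fitting: brass hose fitting, 36 mm diameter, 45 mm tall; origin underneath. Leave alone
- carton: cardboard box 130 x 100 x 80 mm; origin underneath. Leave alone
- partstray: empty green parts tray 160 x 120 x 45 mm; origin underneath. Leave alone

How it is judged (in metres and radians):
On the way:
1. the beam floats in the green field (within 0.08 rad of level) for 6 s without a break (value of joint beam between -0.08 and 0.08 rad), for 6 s.
At the end, for the whole second after the job is handed in: The beam has floated within 0.08 rad of level for 6 s on end; through the last second it is still within 0.1 rad of level and slower than 0.25 rad/s, with the slide drawn out more than 30 mm and held by the fingers on its handle (more than 1 N) (value of joint beam between -0.1 and 0.1 rad and velocity of joint beam between -0.25 and 0.25 rad/s and value of joint slide above 0.03 m and contact force between the fingers and handle above 1 N); the arm keeps its last pose, push and grip.
It fails at once if the beam swings over onto the far stop (beyond 0.2 rad) (value of joint beam above 0.2 rad).
It fails at once if the robot or anything else touches the beam or its draw rod (more than 0.5 N) (contact force between anything else and bar above 0.5 N or contact force between anything else and rod above 0.5 N).
It fails at once if another thing on the bench is moved by more than 25 mm (distance of any of pump, valve, wrench, fitting, carton, partstray from where it was at the start of the episode above 0.025 m).
It also fails if it takes over 58 s, if anything falls off the work surface, if the arm or the gripper's body presses on something with over 40 N, if the wrist force passes 120 N, or if a joint passes its speed limit or range.

## Robot

A 6-joint arm with a two-finger parallel gripper is mounted at the origin on the work surface. World frame = base frame: x ahead of the robot, y to its left, z up, the work surface at z = 0. Lengths are in mm, angles in rad, forces in N, time in s.
With the tool pointing down it reaches from about 350 to 975 mm from the base axis. Payload 7.1 kg.
Tool frame: the origin (TCP) lies midway between the tips of the shut fingers; the grasp point (between the pads) lies 19 mm behind it; z points along the fingers, y is the line along which they close (so a half turn about z gives the same grasp; the last joint's range is limited). The gripper opens to 88 mm and grips with 3 to 60 N. Pads are 20 mm wide; open, the fingers measure 115 mm over their backs; the gripper's body (75 mm by 178 mm) begins 61 mm behind the grasp point.
Start: joints at [1.123, 0.423, 1.63, -0, 1.089, -0.019], TCP at [259.83, 568.413, 222.675] pointing down, gripper open.
Joint ranges: [-3, 3], [-0.9, 2.11], [0.09, 2.58], [-1.31, 4.45], [0.11, 2.69], [-2.54, 2.54]. Speed limits (rad/s): [2.39, 2.39, 3.01, 3.14, 3.14, 3.14].

## Interface

Orientations are given as a rotation vector (axis times angle).
In Python, from workcell import get_obs, get_image, camera_params, close_job gives the robot as it stands.
- The arm moves only by the shell command python3 -m creep 'ROWS' [OPENING]. ROWS is a JSON object of lists of equal length, an entry for each row: "delta_pos": the shift along the tool's x, y, z in m, a list of three; "twist": the turn, a rotation vector about the tool's x, y, z in degrees, a list of three. A call has 1 to 20 rows; each row shifts and turns the commanded pose from where the row before left it, along the tool's axes as they then stand; what a row does not reach is not made up. A row lasts 1/12 s, in which the tool goes at most 41.7 mm and 7.16 degrees, less where a joint would pass 70% of its speed; a pose out of reach is approached as far as the arm can. A call with a gripper value outside its range is refused whole. OPENING is the opening, from 0 (shut) to 1 (fully open), set as the call begins (- or left out, the last holds). The fingers move at their own pace and stop on an object; the grip force is fixed at half the most. Time passes only in rows, so rows that do not move let the fingers close. It gives the time, the measured TCP pose, the force, the opening and the grip force at its end, in the units of the state.
- get_obs(): the state, without advancing time (a new reading comes with each control period).
- get_image(name): name is "scene" or "top" or "wrist"; returns (picture, depth): 480x640x3 uint8, red, green, blue; 480x640 float32, mm along the optical axis (not along the pixel's ray), 0 where there is no reading.
- camera_params(name): a dict with "camera_matrix" (3x3 intrinsics, pixels), "k1" (the pictures are not rectified: a ray, as slopes to the right and down, at radius r is drawn at 1 + k1 r^2 times it, then the intrinsics apply), "extrinsics" (4x4, takes a point from camera to world coordinates). Camera axes: x right, y down, z forward; pixel columns grow to the right and rows downward; lengths in mm; the calibration is good to about 2 mm. A picture is of the moment at which its call begins: read the wrist's pose just before it. camera_params takes no time and is no camera call; for the wrist camera it gives the pose at the moment of the call.
- close_job(): hands the job in; it is judged then, once.
The state is a dict: "t": time; "qpos": joint angles; "qvel": joint speeds; "joint_torque": joint torques, N m; "ee_pos": TCP position; "orientation": TCP orientation; "ft_force": force on the tool from outside, world axes, zero at the start; "moment": the same for the moment, N m; "width": finger opening in mm; "grasp_force": force on a finger pad.
Only numpy, scipy, OpenCV 4.12 (cv2) and the standard library are available. Lean on these libraries where they do the work, as an engineer would, in place of code of your own. Each camera call takes 0.05 s, during which the arm holds its last target. There are 200 camera calls.

## Working session

There is one attempt and no reset: what is moved stays moved. The work goes in short steps, Python scripts to look and compute and a shell command to move; the robot and the scene stay as the last step left them, time stands still between calls to the robot, and variables do not carry over. Pictures are saved under pics/ and viewed, at most 10 in all, crops included, and the job is handed in when it is done.

```bash
ls; mkdir -p pics; python3 - <<'E'
from workcell import *
import cv2,numpy as np
o=get_obs();print(o)
for n in("scene","top"):
    p,d=get_image(n);cv2.imwrite(f"pics/{n}0.png",p[:,:,::-1]);np.savez(f"{n}0.npz",p=p,d=d)
    print(n,camera_params(n))
E
```

```text
pics
{'t': 0.0, 'qpos': array([ 1.12300493e+00,  4.23820663e-01,  1.63068175e+00, -1.81639530e-05,
        1.08858801e+00, -1.90025594e-02]), 'qvel': array([-0.00016436, -0.0004143 , -0.00023236, -0.00118837,  0.00277606,
        0.00012161]), 'joint_torque': array([-1.54720165e-04, -5.44606411e+01, -2.73674995e+01,  6.42156531e-02,
        2.27160595e-02, -1.96470569e-04]), 'ee_pos': array([259.60076878, 567.9315693 , 221.91753179]), 'orientation': array([-6.68308414e-01, -3.06934600e+00,  2.29449970e-03]), 'ft_force': array([ 0.26005884, -0.26053873, -0.09908696]), 'moment': array([-0.05507402, -0.01378872,  0.0343457 ]), 'grasp_force': 0.0, 'width': 87.88833914219494}
scene {'camera_matrix': array([[606.93362398,   0.        , 332.36505751],
       [  0.        , 606.93362398, 234.09892606],
       [  0.        ,   0.        ,   1.        ]]), 'k1': 0.04777835644624958, 'extrinsics': array([[-4.63712390e-01,  7.34871851e-01, -4.94908256e-01,
         1.30220109e+03],
       [ 8.85842498e-01,  3.74513301e-01, -2.73903006e-01,
         4.18899408e+02],
       [-1.59338843e-02, -5.65422983e-01, -8.24647174e-01,
         1.49347966e+03],
       [ 0.00000000e+00,  0.00000000e+00,  0.00000000e+00,
         1.00000000e+00]])}
top {'camera_matrix': array([[563.10142637,   0.        , 318.02147285],
       [  0.        , 563.10142637, 233.92062719],
       [  0.        ,   0.        ,   1.        ]]), 'k1': -0.16793161011583402, 'extrinsics': array([[ 1.75164719e-02, -9.85122311e-01,  1.70959662e-01,
         2.78413272e+02],
       [-9.99803595e-01, -1.56723771e-02,  1.21304827e-02,
        -1.33131580e+01],
       [-9.27066483e-03, -1.71138568e-01, -9.85203352e-01,
         1.56169801e+03],
       [ 0.00000000e+00,  0.00000000e+00,  0.00000000e+00,
         1.00000000e+00]])}
```

View pics/scene0.png

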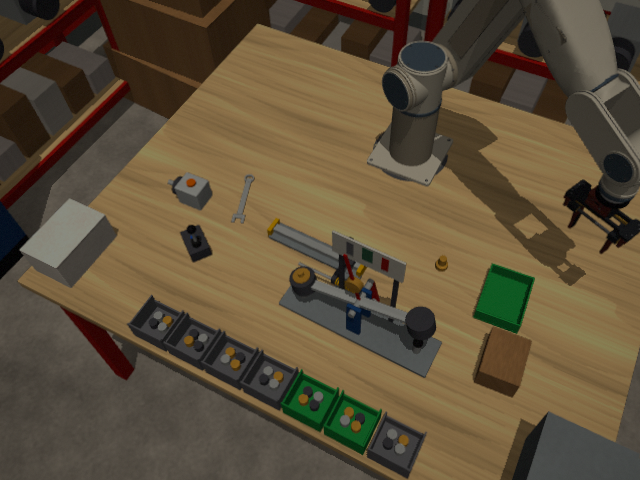

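View pics/top0.png

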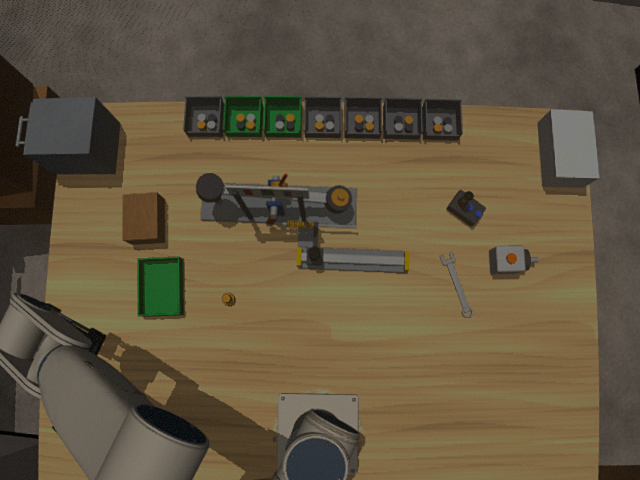

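Both views show the tester at yaw near 0. In top view the handle is at about (315,256), the rail runs between the yellow ends (300,258) and (407,262), and the pointer is at about (281,182).

```bash
cat > h.py <<'E'
import numpy as np,cv2
from workcell import *
def cloud(n,d,P=None):
    P=P or camera_params(n);K=P["camera_matrix"]
    uv=np.stack(np.meshgrid(np.arange(640.),np.arange(480.)),-1).reshape(-1,1,2)
    xy=cv2.undistortPoints(uv,K,np.array([P["k1"],0,0,0,0.])).reshape(480,640,2)
    c=np.concatenate([xy*d[...,None],d[...,None]],-1)
    E=P["extrinsics"];return c@E[:3,:3].T+E[:3,3]
E
python3 - <<'E'
from h import *
for n in("top","scene"):
    z=np.load(n+"0.npz");p,d=z["p"].astype(int),z["d"];W=cloud(n,d)
    h=cv2.cvtColor(z["p"],cv2.COLOR_RGB2HSV)
    box=(W[...,0]>350)&(W[...,0]<800)&(abs(W[...,1])<350)&(d>0)
    yel=box&(h[...,0]>20)&(h[...,0]<32)&(h[...,1]>180)&(h[...,2]>90)
    red=box&((h[...,0]<6)|(h[...,0]>174))&(h[...,1]>150)&(h[...,2]>60)&(W[...,2]>60)
    dark=box&(p.max(2)<45)&(W[...,2]>90)
    for nm,m in(("yel",yel),("red",red),("dark",dark)):
        k,l,s,c=cv2.connectedComponentsWithStats(m.astype(np.uint8))
        for i in range(1,k):
            if s[i,4]>7:
                q=W[l==i];print(n,nm,s[i],q.mean(0).round(),q.min(0).round(),q.max(0).round())
    y0,y1,x0,x1=(150,290,180,430) if n=="top" else (200,380,250,460)
    s=3 
    cv2.imwrite(f"pics/{n}c.png",cv2.resize(z["p"][y0:y1,x0:x1,::-1],None,fx=s,fy=s,interpolation=cv2.INTER_CUBIC))
E
```

```text
top yel [297 248   5  18  72] [481.  58.  32.] [458.  51.  -5.] [506.  64.  47.]
top yel [405 252   4  18  72] [ 473. -238.   36.] [ 449. -243.   26.] [ 497. -233.   48.]
top dark [197 188  26  14  99] [609. 280. 175.] [601. 250. 143.] [632. 315. 197.]
top dark [325 189  22  23  74] [610. -31. 107.] [594. -69.  90.] [650. -12. 124.]
top dark [232 190  18  24 134] [587. 194. 215.] [584. 189.  91.] [596. 203. 315.]
top dark [261 190  14   6  68] [592. 121. 302.] [591. 108. 265.] [595. 136. 327.]
top dark [283 191   9   6  43] [594.  76. 290.] [592.  67. 257.] [595.  85. 317.]
top dark [297 196   9  20 103] [584.  46. 206.] [582.  39.  93.] [593.  54. 311.]
top dark [267 205   4   5   9] [600. 136. 117.] [599. 132.  90.] [601. 138. 136.]
top dark [277 205   6  10  30] [596. 108. 120.] [578. 100.  91.] [602. 113. 146.]
top dark [309 246  12  14 130] [479.  13. 124.] [465.  -2.  91.] [497.  27. 137.]
scene yel [267 218  12  14  58] [ 476. -240.   33.] [ 440. -264.   -9.] [ 502. -230.   44.]
scene yel [357 265   7   8  34] [494.  57.  34.] [483.  49.  25.] [508.  63.  40.]
scene yel [335 2
[... 372 characters left out ...]
 108. 275.] [607. 135. 326.]
scene dark [339 255   6  31 170] [591.  49. 162.] [581.  41.  90.] [632.  77. 294.]
scene dark [290 267  26  28 273] [646. -34. 111.] [598. -80.  90.] [668. -12. 126.]
scene dark [391 280   8  27 126] [596. 198. 171.] [592. 191. 101.] [599. 204. 237.]
scene dark [359 289   3   6   9] [623. 118. 156.] [610. 109. 122.] [644. 127. 201.]
scene dark [366 293   6   6  22] [611. 137. 132.] [603. 128. 110.] [614. 142. 141.]
scene dark [346 307   4  11  26] [669. 105. 120.] [666. 100.  92.] [672. 112. 147.]
scene dark [405 307  31  33 800] [648. 288. 183.] [607. 249. 145.] [676. 323. 201.]
scene dark [352 311  10  12  67] [669. 134. 114.] [661. 120.  90.] [679. 141. 144.]
```

View pics/topc.png

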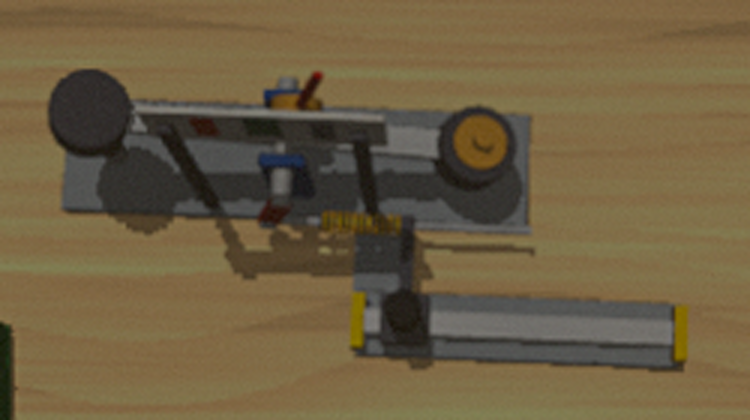

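View pics/scenec.png

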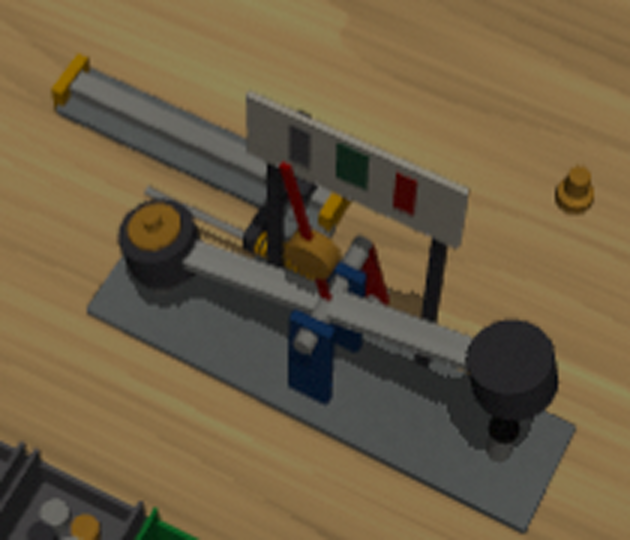

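```bash
cat >> h.py <<'E'
yaw=-0.027
ey=np.array([-np.sin(yaw),np.cos(yaw),0]);ex=np.array([np.cos(yaw),np.sin(yaw),0])
G=np.array([603.,121.,0]) # dial face under green
P0=G+36*ex
P=camera_params("scene");C=P["extrinsics"][:3,3]
def beam(p,d):
    """pointer angle (in-plane ray hit) and weight angle"""
    h=cv2.cvtColor(p,cv2.COLOR_RGB2HSV);W=cloud("scene",d,P)
    one=cloud("scene",np.ones_like(d),P)-C
    lam=((P0-C)@ex)/(one@ex); H=C+one*lam[...,None]-P0
    y=H@ey; z=H[...,2]-130
    X=(W-P0)@ex; Y=(W-P0)@ey
    red=((h[...,0]<6)|(h[...,0]>174))&(h[...,1]>150)&(h[...,2]>60)&(z>90)&(z<200)&(abs(y)<75)&(X>-20)&(X<30)
    a=np.arctan2(np.median((y/z)[red]) if red.any() else np.nan,1)
    bar=(abs(X)<20)&(abs(Y)>45)&(abs(Y)<125)&(W[...,2]>90)&(W[...,2]<185)&(p.min(2)>60)
    b=np.arctan(np.polyfit(Y[bar],W[...,2][bar],1)) if bar.sum()>20 else [np.nan]*2
    wt=(abs(X)<55)&(Y>120)&(Y<220)&(W[...,2]>95)&(p.max(2)<60)
    c=W[...,2][wt].mean()
    return a,red.sum(),b[0],bar.sum(),c,wt.sum()
E
python3 - <<'E'
from h import *
z=np.load("top0.npz");p,d=z["p"].astype(int),z["d"];W=cloud("top",d)
m=(p.max(2)<60)&(W[...,2]>119)&(abs(W[...,0]-480)<35)&(abs(W[...,1]-13)<35)
print("handle top",m.sum(),W[m].mean(0),W[m].min(0),W[m].max(0))
# dial top edge line
m=(W[...,2]>320)&(abs(W[...,0]-600)<30)&(abs(W[...,1]-120)<130)
print("dial",np.polyfit(W[m][:,1],W[m][:,0],1),W[m].mean(0),W[m].min(0),W[m].max(0))
z=np.load("scene0.npz");p,d=z["p"],z["d"];print(beam(p,d))
W=cloud("scene",d);h=cv2.cvtColor(p,cv2.COLOR_RGB2HSV)
g=(abs(h[...,0].astype(int)-65)<20)&(h[...,1]>120)&(W[...,2]>250)&(abs(W[...,0]-600)<40)
print("green",g.sum(),W[g].mean(0))
o=get_obs();from scipy.spatial.transform import Rotation as R
print(R.from_rotvec(o["orientation"]).as_matrix().round(4))
for _ in range(4): print(beam(*get_image("scene")))
E
```

```text
handle top 117 [480.67418493  12.78226336 127.01660935] [464.87866959  -1.58948503 119.35378244] [496.62087506  27.00898503 136.85145812]
dial [1.40177504e-02 5.93982873e+02] [595.67907912 121.00418327 329.3610456 ] [591.28755139  26.13867606 320.10245581] [602.10486098 215.57734731 339.570729  ]
(np.float64(-0.18946316429959834), np.int64(82), np.float64(0.21659100668997186), np.int64(607), np.float64(182.70271086587456), np.int64(819))
green 83 [602.54957705 120.97961522 302.52197945]
[[-9.095e-01  4.158e-01 -6.000e-04]
 [ 4.158e-01  9.095e-01 -1.200e-03]
 [ 0.000e+00 -1.300e-03 -1.000e+00]]
(np.float64(-0.18946316429959834), np.int64(82), np.float64(0.21629148442252566), np.int64(614), np.float64(182.5139934487846), np.int64(817))
(np.float64(-0.18939903466709349), np.int64(83), np.float64(0.21663618994741804), np.int64(609), np.float64(182.46592983383877), np.int64(817))
(np.float64(-0.18939903466709349), np.int64(83), np.float64(0.21838445924438415), np.int64(611), np.float64(182.39114971492847), np.int64(819))
(np.float64(-0.18939903466709349), np.int64(83), np.float64(0.21761436413807694), np.int64(608), np.float64(182.38447252208277), np.int64(819))
```

The beam slope gives the angle to about 0.001 rad (now −0.217, on the rest). The handle axis is at about (480.5, 12.8).

```bash
sed -i 's/G=np.array(\[603/G=np.array([598/;s/^yaw=.*/yaw=-0.02/' h.py
python3 -m creep '{"delta_pos":[[-0.0216,-0.0206,0],[-0.0216,-0.0206,0],[-0.0216,-0.0206,0],[-0.0216,-0.0206,0],[-0.0216,-0.0206,0],[-0.0216,-0.0206,0],[-0.0216,-0.0206,0],[-0.0216,-0.0206,0],[-0.0216,-0.0206,0],[-0.0216,-0.0206,0],[-0.0216,-0.0206,0],[-0.0216,-0.0206,0],[-0.0216,-0.0206,0],[-0.0216,-0.0206,0],[-0.0216,-0.0206,0],[-0.0216,-0.0206,0],[-0.0216,-0.0206,0],[-0.0216,-0.0206,0],[-0.0216,-0.0206,0],[-0.0216,-0.0206,0]],"twist":[[0,0,0],[0,0,0],[0,0,0],[0,0,0],[0,0,0],[0,0,0],[0,0,0],[0,0,0],[0,0,0],[0,0,0],[0,0,0],[0,0,0],[0,0,0],[0,0,0],[0,0,0],[0,0,0],[0,0,0],[0,0,0],[0,0,0],[0,0,0]]}' 1
python3 -m creep '{"delta_pos":[[0,0,0],[0,0,0.015],[0,0,0.015],[0,0,0.015],[0,0,0.015],[0,0,0],[0,0,0],[0,0,0]],"twist":[[0,0,-4.7],[0,0,-4.7],[0,0,-4.7],[0,0,-4.7],[0,0,-4.6],[0,0,0],[0,0,0],[0,0,0]]}'
python3 - <<'E'
from h import *
from scipy.spatial.transform import Rotation as R
o=get_obs();print(o["t"],o["ee_pos"],o["qpos"],o["ft_force"]);print(R.from_rotvec(o["orientation"]).as_matrix().round(3))
Pw=camera_params("wrist");p,d=get_image("wrist");cv2.imwrite("pics/w1.png",p[:,:,::-1])
W=cloud("wrist",d,Pw)
m=(d>0)&(W[...,2]>118)&(W[...,2]<134)&(abs(W[...,0]-480)<40)&(abs(W[...,1]-13)<40)
print(m.sum(),W[m].mean(0),W[m].min(0),W[m].max(0))
print(beam(*get_image("scene")))
E
```

```text
t: 1.97
ee_pos: [481.8, 12.6, 222.8]
orientation: [0.668, 3.069, 0.0]
ft_force: [0.9, 0.9, -0.1]
width: 87.6
grasp_force: 0.0
t: 2.63
ee_pos: [481.9, 14.1, 163.3]
orientation: [0.036, 3.141, -0.0]
ft_force: [0.1, -0.3, -0.6]
width: 87.6
grasp_force: 0.0
2.6333 [481.86190331  14.11309621 163.32934846] [ 4.60518092e-03  3.01487373e-01  1.98653173e+00 -2.61854227e-05
  8.52870984e-01 -1.54351466e+00] [ 0.14365715 -0.26774159 -0.61834147]
[[-1.     0.023  0.001]
 [ 0.023  1.    -0.   ]
 [-0.001 -0.    -1.   ]]
3116 [478.36536191  16.25010569 126.87046415] [464.27264588   0.58390724 118.06613694] [495.43548172  31.80211949 130.09000368]
(np.float64(-0.21869490432277386), np.int64(84), np.float64(0.217289061667592), np.int64(627), np.float64(182.54993749729007), np.int64(816))
```

View pics/w1.png

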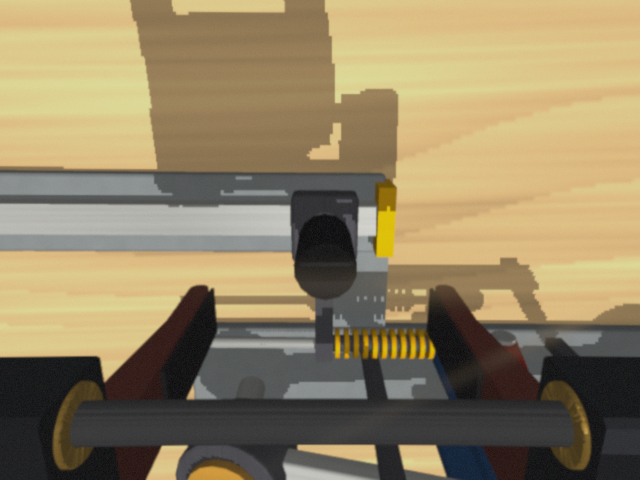

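The wrist view shows the handle at (325,265), centred between the open fingers, with the rail square to them. Now I descend and grip.

```bash

python3 -m creep '{"delta_pos":[[0.002,0.001,0.014],[0,0,0.014],[0,0,0.014],[0,0,0.014],[0,0,0.014],[0,0,0.014],[0,0,0],[0,0,0]],"twist":[[0,0,0],[0,0,0],[0,0,0],[0,0,0],[0,0,0],[0,0,0],[0,0,0],[0,0,0]]}'
python3 -m creep '{"delta_pos":[[0,0,0],[0,0,0],[0,0,0],[0,0,0],[0,0,0],[0,0,0],[0,0,0],[0,0,0]],"twist":[[0,0,0],[0,0,0],[0,0,0],[0,0,0],[0,0,0],[0,0,0],[0,0,0],[0,0,0]]}' 0
```

```text
t: 3.4
ee_pos: [479.5, 15.2, 78.9]
orientation: [-0.033, -3.141, 0.0]
ft_force: [-0.1, -0.8, 0.0]
width: 88.0
grasp_force: 0.0
t: 4.07
ee_pos: [479.4, 15.1, 78.7]
orientation: [-0.032, -3.141, 0.0]
ft_force: [0.4, -0.7, 0.3]
width: 38.1
grasp_force: 0.0
```

```bash
cat > meas.py <<'E'
import json,os
from h import *
F="log.json";L=json.load(open(F)) if os.path.exists(F) else []
for _ in range(2):
    o=get_obs();r=beam(*get_image("scene"))
    L.append([o["t"],15.1-o["ee_pos"][1],-r[2]-0.002,r[0]])
json.dump(L,open(F,"w"))
# Kalman filter: th, om, s0 ; th''=A(s-s0)+lam*th, started when beam off rest
A,lam=0.032,0.4
a=np.array(L);k=np.where(a[:,2]<-0.205)[0];st=k[-1] if len(k) else 0
x=np.array([a[st,2],0,a[st,1]]);Pc=np.diag([1e-5,1e-4,25.])
for i in range(st+1,len(a)):
    n=10;h=(a[i,0]-a[i-1,0])/n
    for j in range(n):
        s=a[i-1,1]+(a[i,1]-a[i-1,1])*(j+.5)/n
        Fm=np.array([[1,h,0],[lam*h,1,-A*h],[0,0,1]])
        x=Fm@x+np.array([0,A*s*h,0]);Pc=Fm@Pc@Fm.T+np.diag([1e-8,2e-4,.2])*h
    H=np.array([1.,0,0]);K=Pc@H/(Pc[0,0]+1.5e-6);x=x+K*(a[i,2]-x[0]);Pc=Pc-np.outer(K,H@Pc)
th,om,s0=x
def tgt(q):return s0+(-1.5*q[0]-2.2*q[1]-lam*q[0])/A
print("t %.2f s %.1f bar %s ptr %.3f | th %.4f om %.4f s0 %.1f | target s %.1f -> move %.1f | force %s grip %.1f w %.1f n=%d"%(o["t"],a[-1,1],a[-2:,2].round(4),a[-1,3],th,om,s0,tgt(x),tgt(x)-a[-1,1],o["ft_force"].round(1),o["grasp_force"],o["width"],len(a)))
E
python3 -m creep '{"delta_pos":[[0,0,0],[0,0,0],[0,0,0],[0,0,0]],"twist":[[0,0,0],[0,0,0],[0,0,0],[0,0,0]]}'
python3 -m creep '{"delta_pos":[[0,-0.002,0],[0,-0.004,0],[0,-0.005,0],[0,-0.005,0],[0,-0.005,0],[0,-0.005,0],[0,-0.005,0],[0,-0.005,0],[0,-0.005,0],[0,-0.005,0],[0,-0.004,0],[0,0,0]],"twist":[[0,0,0],[0,0,0],[0,0,0],[0,0,0],[0,0,0],[0,0,0],[0,0,0],[0,0,0],[0,0,0],[0,0,0],[0,0,0],[0,0,0]]}'
python3 meas.py
```

```text
t: 4.4
ee_pos: [479.4, 15.2, 78.7]
orientation: [-0.032, -3.141, -0.0]
ft_force: [-0.3, 0.1, 0.6]
width: 31.8
grasp_force: 30.0
t: 5.4
ee_pos: [478.1, -35.6, 78.7]
orientation: [-0.033, -3.141, 0.0]
ft_force: [-3.2, 1.0, 3.8]
width: 31.5
grasp_force: 30.0
t 5.45 s 50.5 bar [-0.219 -0.219] ptr -0.221 | th -0.2190 om 0.0000 s0 50.5 | target s 63.5 -> move 13.0 | force [-3.   0.9  3. ] grip 30.0 w 31.9 n=2
```

Gripped with 30 N, and the slide follows. I'll creep out in small steps until the beam lifts off.

```bash

python3 -m creep '{"delta_pos":[[0,-0.002,0],[0,-0.002,0],[0,-0.002,0],[0,-0.002,0],[0,0,0],[0,0,0]],"twist":[[0,0,0],[0,0,0],[0,0,0],[0,0,0],[0,0,0],[0,0,0]]}' | head -1
python3 meas.py
python3 -m creep '{"delta_pos":[[0,-0.001,0],[0,-0.001,0],[0,-0.001,0],[0,-0.001,0],[0,0,0],[0,0,0]],"twist":[[0,0,0],[0,0,0],[0,0,0],[0,0,0],[0,0,0],[0,0,0]]}' | head -1
python3 meas.py
```

```text
t: 6.0
t 6.05 s 58.0 bar [-0.2203 -0.2192] ptr -0.220 | th -0.2192 om 0.0000 s0 58.0 | target s 71.1 -> move 13.0 | force [-4.6  0.6  5. ] grip 30.0 w 31.6 n=4
t: 6.6
t 6.65 s 62.0 bar [-0.2151 -0.2184] ptr -0.219 | th -0.2184 om 0.0000 s0 62.0 | target s 74.9 -> move 13.0 | force [-5.3  1.   4.8] grip 30.0 w 31.8 n=6
```

```bash

python3 -m creep '{"delta_pos":[[0.0002,-0.001,0],[0.0002,-0.001,0],[0,-0.001,0],[0,-0.001,0],[0,0,0],[0,0,0]],"twist":[[0,0,0],[0,0,0],[0,0,0],[0,0,0],[0,0,0],[0,0,0]]}' | head -1
python3 meas.py
python3 -m creep '{"delta_pos":[[0.0002,-0.001,0],[0.0002,-0.001,0],[0,-0.001,0],[0,-0.001,0],[0,0,0],[0,0,0]],"twist":[[0,0,0],[0,0,0],[0,0,0],[0,0,0],[0,0,0],[0,0,0]]}' | head -1
python3 meas.py
```

```text
t: 7.2
t 7.25 s 66.1 bar [-0.2188 -0.2169] ptr -0.221 | th -0.2169 om 0.0000 s0 66.1 | target s 79.0 -> move 12.9 | force [-3.7  1.5  3.3] grip 30.0 w 31.9 n=8
t: 7.8
t 7.85 s 70.1 bar [-0.2189 -0.2205] ptr -0.221 | th -0.2205 om 0.0000 s0 70.1 | target s 83.2 -> move 13.1 | force [ 0.2  1.  -0.6] grip 30.0 w 31.5 n=10
```

```bash

python3 -m creep '{"delta_pos":[[0,-0.001,0],[0,-0.001,0],[0,-0.001,0],[0,-0.001,0],[0,0,0],[0,0,0]],"twist":[[0,0,0],[0,0,0],[0,0,0],[0,0,0],[0,0,0],[0,0,0]]}' | head -1
python3 meas.py
python3 -m creep '{"delta_pos":[[0,-0.001,0],[0,-0.001,0],[0,-0.001,0],[0,-0.001,0],[0,0,0],[0,0,0]],"twist":[[0,0,0],[0,0,0],[0,0,0],[0,0,0],[0,0,0],[0,0,0]]}' | head -1
python3 meas.py
```

```text
t: 8.4
t 8.45 s 74.1 bar [-0.2171 -0.2184] ptr -0.221 | th -0.2184 om 0.0000 s0 74.1 | target s 87.1 -> move 13.0 | force [ 2.1  1.8 -3.3] grip 30.0 w 31.5 n=12
t: 9.0
t 9.05 s 78.1 bar [-0.2198 -0.2172] ptr -0.220 | th -0.2172 om 0.0000 s0 78.1 | target s 91.0 -> move 12.9 | force [ 3.2  1.4 -5.6] grip 30.0 w 31.4 n=14
```

```bash

python3 -m creep '{"delta_pos":[[-0.0003,-0.001,0],[0,-0.001,0],[0,-0.001,0],[0,-0.001,0],[0,0,0],[0,0,0]],"twist":[[0,0,0],[0,0,0],[0,0,0],[0,0,0],[0,0,0],[0,0,0]]}' | head -1
python3 meas.py
```

```text
t: 9.6
t 9.65 s 82.1 bar [-0.2181 -0.2208] ptr -0.222 | th -0.2208 om 0.0000 s0 82.1 | target s 95.2 -> move 13.1 | force [ 1.9  1.6 -3.3] grip 30.0 w 31.8 n=16
```

```bash

python3 -m creep '{"delta_pos":[[0,-0.001,0],[0,-0.001,0],[0,-0.001,0],[0,-0.001,0],[0,0,0],[0,0,0]],"twist":[[0,0,0],[0,0,0],[0,0,0],[0,0,0],[0,0,0],[0,0,0]]}' | head -1
python3 meas.py
```

```text
t: 10.2
t 10.25 s 86.1 bar [-0.2206 -0.218 ] ptr -0.221 | th -0.2180 om 0.0000 s0 86.1 | target s 99.0 -> move 12.9 | force [ 0.6  2.3 -2.3] grip 30.0 w 31.7 n=18
```

```bash

python3 -m creep '{"delta_pos":[[0,-0.001,0],[0,-0.001,0],[0,-0.001,0],[0,-0.001,0],[0,0,0],[0,0,0]],"twist":[[0,0,0],[0,0,0],[0,0,0],[0,0,0],[0,0,0],[0,0,0]]}' | head -1
python3 meas.py
```

```text
t: 10.8
t 10.85 s 90.1 bar [-0.2187 -0.2181] ptr -0.221 | th -0.2181 om 0.0000 s0 90.1 | target s 103.0 -> move 13.0 | force [ 0.5  1.1 -0.9] grip 30.0 w 31.7 n=20
```

```bash

python3 -m creep '{"delta_pos":[[0,-0.001,0],[0,-0.001,0],[0,-0.001,0],[0,-0.001,0],[0,0,0],[0,0,0]],"twist":[[0,0,0],[0,0,0],[0,0,0],[0,0,0],[0,0,0],[0,0,0]]}' | head -1
python3 meas.py
```

```text
t: 11.4
t 11.45 s 94.1 bar [-0.2184 -0.2212] ptr -0.222 | th -0.2212 om 0.0000 s0 94.1 | target s 107.2 -> move 13.1 | force [-1.1  1.7 -0.9] grip 30.0 w 31.6 n=22
```

```bash

python3 -m creep '{"delta_pos":[[0,-0.001,0],[0,-0.001,0],[0,-0.001,0],[0,-0.001,0],[0,0,0],[0,0,0]],"twist":[[0,0,0],[0,0,0],[0,0,0],[0,0,0],[0,0,0],[0,0,0]]}' | head -1
python3 meas.py
```

```text
t: 12.0
t 12.05 s 98.0 bar [-0.2182 -0.2177] ptr -0.221 | th -0.2177 om 0.0000 s0 98.0 | target s 111.0 -> move 12.9 | force [-2.2  2.5  0.5] grip 30.0 w 31.8 n=24
```

```bash

python3 -m creep '{"delta_pos":[[0,-0.001,0],[0,-0.001,0],[0,-0.001,0],[0,-0.001,0],[0,0,0],[0,0,0]],"twist":[[0,0,0],[0,0,0],[0,0,0],[0,0,0],[0,0,0],[0,0,0]]}' | head -1
python3 meas.py
```

```text
t: 12.6
t 12.65 s 102.1 bar [-0.2202 -0.2162] ptr -0.221 | th -0.2162 om 0.0000 s0 102.1 | target s 114.9 -> move 12.8 | force [-3.4  1.2  2.8] grip 30.0 w 31.8 n=26
```

```bash

python3 -m creep '{"delta_pos":[[0.0002,-0.001,0],[0,-0.001,0],[0,-0.001,0],[0,-0.001,0],[0,0,0],[0,0,0]],"twist":[[0,0,0],[0,0,0],[0,0,0],[0,0,0],[0,0,0],[0,0,0]]}' | head -1
python3 meas.py
```

```text
t: 13.2
t 13.25 s 106.1 bar [-0.2051 -0.1974] ptr -0.200 | th -0.1984 om 0.0004 s0 105.5 | target s 117.3 -> move 11.2 | force [-2.1  3.1  1. ] grip 30.0 w 32.1 n=28
```

```bash

python3 -m creep '{"delta_pos":[[0,-0.001,0],[0,-0.001,0],[0,-0.001,0],[0,-0.001,0],[0,0,0],[0,0,0]],"twist":[[0,0,0],[0,0,0],[0,0,0],[0,0,0],[0,0,0],[0,0,0]]}' | head -1
python3 meas.py
```

```text
t: 13.8
t 13.85 s 110.0 bar [-0.1308 -0.1212] ptr -0.123 | th -0.1199 om 0.2644 s0 93.9 | target s 82.9 -> move -27.2 | force [-3.6  2.2  0.7] grip 30.0 w 32.0 n=30
```

```bash

python3 -m creep '{"delta_pos":[[0,0.005,0],[0,0.005,0],[0,0.005,0],[0,0,0]],"twist":[[0,0,0],[0,0,0],[0,0,0],[0,0,0]]}' | head -1
python3 meas.py
```

```text
t: 14.23
t 14.28 s 94.2 bar [-0.0328 -0.0232] ptr -0.020 | th -0.0221 om 0.2202 s0 98.7 | target s 84.8 -> move -9.3 | force [-2.1  3.1  0.5] grip 30.0 w 31.4 n=32
```

```bash

python3 -m creep '{"delta_pos":[[0,0.005,0],[0,0.004,0],[0,0,0]],"twist":[[0,0,0],[0,0,0],[0,0,0]]}' | head -1
python3 meas.py
```

```text
t: 14.58
t 14.63 s 85.5 bar [0.0198 0.0269] ptr 0.026 | th 0.0262 om 0.0691 s0 99.9 | target s 93.6 -> move 8.1 | force [-1.9  2.2 -1.6] grip 30.0 w 32.0 n=34
```

```bash

python3 -m creep '{"delta_pos":[[0,-0.003,0],[0,-0.003,0],[0,-0.002,0]],"twist":[[0,0,0],[0,0,0],[0,0,0]]}' | head -1
python3 meas.py
```

```text
t: 14.93
t 14.98 s 94.6 bar [0.029  0.0304] ptr 0.031 | th 0.0292 om -0.0352 s0 100.0 | target s 100.7 -> move 6.1 | force [-2.1  1.6 -0.3] grip 30.0 w 31.7 n=36
```

```bash

python3 -m creep '{"delta_pos":[[0,-0.003,0],[0,-0.002,0],[0,0,0],[0,0,0]],"twist":[[0,0,0],[0,0,0],[0,0,0],[0,0,0]]}' | head -1
python3 meas.py
```

```text
t: 15.37
t 15.42 s 99.1 bar [0.018  0.0184] ptr 0.013 | th 0.0170 om -0.0346 s0 99.2 | target s 100.5 -> move 1.4 | force [-2.7  0.4 -1.4] grip 30.0 w 31.9 n=38
```

```bash

python3 -m creep '{"delta_pos":[[0,-0.001,0],[0,0,0],[0,0,0],[0,0,0],[0,0,0]],"twist":[[0,0,0],[0,0,0],[0,0,0],[0,0,0],[0,0,0]]}' | head -1
python3 meas.py
```

```text
t: 15.88
t 15.93 s 99.9 bar [0.0029 0.0034] ptr 0.006 | th 0.0027 om -0.0202 s0 99.0 | target s 100.3 -> move 0.4 | force [-1.4  1.2 -2.7] grip 30.0 w 31.6 n=40
```

```bash

python3 -m creep '{"delta_pos":[[0,-0.0003,0],[0,0,0],[0,0,0],[0,0,0],[0,0,0],[0,0,0]],"twist":[[0,0,0],[0,0,0],[0,0,0],[0,0,0],[0,0,0],[0,0,0]]}' | head -1
python3 meas.py
```

```text
t: 16.48
t 16.53 s 100.2 bar [0.0002 0.0008] ptr 0.002 | th 0.0007 om 0.0107 s0 98.8 | target s 98.0 -> move -2.1 | force [-1.3  4.4 -1.3] grip 30.0 w 31.7 n=42
```

```bash

python3 -m creep '{"delta_pos":[[0,0.001,0],[0,0.001,0],[0,0,0],[0,0,0],[0,0,0],[0,0,0]],"twist":[[0,0,0],[0,0,0],[0,0,0],[0,0,0],[0,0,0],[0,0,0]]}' | head -1
python3 meas.py
```

```text
t: 17.08
t 17.13 s 98.2 bar [0.0035 0.003 ] ptr 0.004 | th 0.0034 om -0.0001 s0 99.1 | target s 99.0 -> move 0.8 | force [-1.8  3.8 -2.4] grip 30.0 w 31.8 n=44
```

```bash

python3 -m creep '{"delta_pos":[[0,-0.0006,0],[0,0,0],[0,0,0],[0,0,0],[0,0,0],[0,0,0],[0,0,0],[0,0,0]],"twist":[[0,0,0],[0,0,0],[0,0,0],[0,0,0],[0,0,0],[0,0,0],[0,0,0],[0,0,0]]}' | head -1
python3 meas.py
```

```text
t: 17.85
t 17.90 s 98.8 bar [-0.0004 -0.0027] ptr -0.002 | th -0.0020 om -0.0149 s0 99.2 | target s 100.3 -> move 1.5 | force [-2.   3.5 -2.8] grip 30.0 w 32.0 n=46
```

```bash

python3 -m creep '{"delta_pos":[[0,-0.0012,0],[0,0,0],[0,0,0],[0,0,0],[0,0,0],[0,0,0],[0,0,0]],"twist":[[0,0,0],[0,0,0],[0,0,0],[0,0,0],[0,0,0],[0,0,0],[0,0,0]]}' | head -1
python3 meas.py
```

```text
t: 18.53
t 18.58 s 100.1 bar [-0.0022 -0.0021] ptr -0.002 | th -0.0020 om 0.0109 s0 98.8 | target s 98.2 -> move -1.9 | force [-0.5  2.2 -2.6] grip 30.0 w 31.7 n=48
```

```bash

python3 -m creep '{"delta_pos":[[0,0.001,0],[0,0.0004,0],[0,0,0],[0,0,0],[0,0,0],[0,0,0],[0,0,0]],"twist":[[0,0,0],[0,0,0],[0,0,0],[0,0,0],[0,0,0],[0,0,0],[0,0,0]]}' | head -1
python3 meas.py
```

```text
t: 19.22
t 19.27 s 98.5 bar [0.0011 0.0015] ptr -0.001 | th 0.0014 om 0.0026 s0 99.2 | target s 98.9 -> move 0.4 | force [ 0.   3.9 -3.5] grip 30.0 w 31.6 n=50
```

```bash

python3 -m creep '{"delta_pos":[[0,-0.0004,0],[0,0,0],[0,0,0],[0,0,0],[0,0,0],[0,0,0],[0,0,0],[0,0,0]],"twist":[[0,0,0],[0,0,0],[0,0,0],[0,0,0],[0,0,0],[0,0,0],[0,0,0],[0,0,0]]}' | head -1
python3 meas.py
```

```text
t: 19.98
t 20.03 s 99.0 bar [-0.0022 -0.0002] ptr -0.002 | th -0.0012 om -0.0051 s0 99.1 | target s 99.5 -> move 0.5 | force [-0.7  2.9 -2.8] grip 30.0 w 31.7 n=52
```

```bash

python3 -m creep '{"delta_pos":[[0,-0.0004,0],[0,0,0],[0,0,0],[0,0,0],[0,0,0],[0,0,0],[0,0,0],[0,0,0]],"twist":[[0,0,0],[0,0,0],[0,0,0],[0,0,0],[0,0,0],[0,0,0],[0,0,0],[0,0,0]]}' | head -1
python3 meas.py
```

```text
t: 20.75
t 20.80 s 99.5 bar [-0.0025 -0.0033] ptr -0.002 | th -0.0029 om 0.0003 s0 99.1 | target s 99.2 -> move -0.2 | force [ 0.1  1.6 -2.2] grip 30.0 w 31.6 n=54
```

```bash

python3 -m creep '{"delta_pos":[[0,0.0002,0],[0,0,0],[0,0,0],[0,0,0],[0,0,0],[0,0,0]],"twist":[[0,0,0],[0,0,0],[0,0,0],[0,0,0],[0,0,0],[0,0,0]]}' | head -1
python3 meas.py; python3 -c "
from workcell import *
print(close_job())"
```

```text
t: 21.35
t 21.40 s 99.2 bar [-0.003 -0.003] ptr -0.002 | th -0.0030 om 0.0012 s0 99.1 | target s 99.2 -> move -0.0 | force [-0.9  1.7 -3.5] grip 30.0 w 31.7 n=56
the job is handed in; nothing more can be done
None
```

Job handed in at 21.4 s: the beam had floated in the green for about 7 s, peaking near +0.03 rad, and was calm at −0.003 rad with the slide still gripped at 99 mm; no verdict came back.

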